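# Trip the loaded pawl of a rack lift with the release bar and let the table down

## Robot

A 7-joint arm with a two-finger parallel gripper is mounted at the origin on the work surface; the furniture and walls round the work are solid. World frame = base frame: x ahead of the robot, y to its left, z up, the work surface at z = 0. Lengths are in m, angles in degrees, forces in N, time in s.
With the tool pointing down it reaches from about 0.35 to 0.9 m from the base axis. Payload 19.9 kg.
Tool frame: the origin (TCP) lies midway between the tips of the shut fingers; the grasp point (between the pads) lies 19 mm behind it; z points along the fingers, y is the line along which they close (so a half turn about z gives the same grasp; the last joint's range is limited). The gripper opens to 94 mm and grips with 3 to 60 N. Pads are 16 mm wide; open, the fingers measure 119 mm over their backs; the gripper's body (75 mm by 177 mm) begins 78 mm behind the grasp point.
Start: joints at [67.007, 23.915, -0.59, 92.452, 0.269, 63.638, -3.037], TCP at [0.22, -0.585, 0.205] pointing down, gripper open.
Joint ranges: [-161.28, 161.28], [-22.2, 115.67], [-73.04, 71.86], [3.21, 147.25], [-68.34, 248.33], [10.77, 114.83], [-161.83, 161.83]. Speed limits (degrees/s): [108.29, 108.29, 136.94, 136.94, 172.46, 172.46, 172.46].

## Interface

Orientations are given as [roll, pitch, yaw] about the fixed x, y, z axes, in that order (R = Rz(yaw) Ry(pitch) Rx(roll)).
In Python, from station import manip gives the robot as it stands.
- The arm moves only by the tool send_rows, never from a script. Its argument "deltas" is a list of rows, each a list of 3 entries, a list of its own where there are three numbers: the shift along the tool's x, y, z normalised to -1 to 1, where 1 is 0.08 m, then the turn about the tool's z normalised to -1 to 1, where 1 is 180 degrees, then the opening, from 0 (shut) to 1 (fully open). A call has 1 to 12 rows; each row is the pose to reach, as a shift and turn from the pose commanded when the call began, along the tool's axes at that moment, turning the shorter way round; what a row does not reach only later rows make up. A row lasts 1/12 s, in which the tool goes at most 41.7 mm and 7.16 degrees, less where a joint would pass 70% of its speed; a pose out of reach is approached as far as the arm can. A call with a number of a shift or a turn outside -1 to 1 is refused whole. A call with a gripper value outside its range is refused whole. The fingers move at their own pace and stop on an object; "newtons" is the grip in N (left out, the last holds). Time passes only in rows, so rows that repeat a pose let the fingers close. It gives the time, the measured TCP pose, the force, the opening and the grip force at its end, in the units of the state.
- manip.get_state(): the state, without advancing time (a new reading comes with each control period).
- manip.get_image(name): name is "scene" or "side" or "wrist"; returns a dict with "image" (420x560x3 uint8, blue, green, red), "fov_y" (degrees; the focal length in pixels is half the picture's height over the tangent of half this angle, whatever the lens; pixels are square), "cx", "cy" (the principal point, pixels), "distortion" ([k1, k2, p1, p2, k3] as OpenCV has them; the pictures are not rectified), "eye" and "orientation" of the camera in the world. Camera axes: x right, y down, z forward; pixel columns grow to the right and rows downward; lengths in m; the calibration is good to about 2 mm. A picture is of the moment at which its call begins. There is no depth.
- manip.job_done(): hands the job in; it is judged then, once.
The state is a dict: "t": time; "q": joint angles; "joint_velocities": joint speeds; "effort": joint torques, N m; "tool_pos": TCP position; "tool_rot": TCP orientation; "contact_force": force on the tool from outside, world axes, zero at the start; "torque": the same for the moment, N m; "opening": finger opening in m; "finger_force": force on a finger pad.
Only numpy, scipy, OpenCV 4.12 (cv2) and the standard library are available. Lean on these libraries where they do the work, as an engineer would, in place of code of your own. Each camera call takes 0.05 s, during which the arm holds its last target. There are 200 camera calls.

## Task

The bone on the small rack lift has to come down. Take the steel release bar from its wooden rest, poke its round tip into the yellow guard under the red pawl tail and gently lever the tail up until the loaded pawl is free, and hold it off until the table has sunk all the way down by itself. Then lay the bar back in its rest; never force the bar, keep hand and arm off the lift and the bone, and leave the other things where they are.

Things in the scene. Friction and masses are not known exactly. Their poses are not given: they have to be found in the camera images.
- lift: Fixed bench rack lift: green column 66 x 55 mm, 168 mm high. Origin on the bench under the ram. In front (-x) a yellow guard, a tunnel from x = -105 (open mouth) to -40 mm, inside 48 mm wide, roof at z = 185 mm. The pawl's level tail is in it: 22 mm wide, 10 thick, red end 18 mm inside the mouth, pin at x = -26 mm. Table (130 x 190 mm in x, y) above; underside at z = 192 mm when down
- sill (a point): Top of the rounded sill (7 mm thick) at the foot of the guard's mouth, mid width, 130 mm above the bench: the bar is levered over it. x points level into the guard, y along the sill, z up. The resting tail's underside is 12 to 19 mm above the sill: its pin's height varies and is not measured. Raised 5 to 6 mm (4 to 6 N) the tail frees the pawl; just above it meets a stiff stop
- table (a joint): Height of the lift's table above its lowest position, m: 0 = right down. Held by the pawl at about 0.057 to 0.065 at the start (it settles on it in the first second). While the pawl is off the rack the loaded table sinks by itself, about 15 to 30 mm/s; if the pawl is let go too soon it catches at the next tooth (every 16 mm) and can be lifted again
- bar: Loose steel release bar, 220 mm long, 0.14 kg, lying level in the rest. Origin at the middle, on its axis; x along the bar to the working tip. Square shank 12 x 12 mm with a black sleeve at the middle (60 mm long, grip here, best 0 to 20 mm towards the tip); from x = 47 to 105 mm a round tip 10 mm thick; butt end with a round knob 16 mm wide at x = -111 mm
- bar_rest: Fixed wooden rest for the bar: foot 170 x 50 x 10 mm and two notched uprights at x = -66 and +66 mm (16 mm thick, 61 mm high). Origin on the bench under its middle, x along the bar. The notches, 17 mm wide and flared above, hold the bar's axis 48 mm above the bench; between the uprights the bar is free for fingers
- bone: The load: a brown bone vault 140 x 194 x 94 mm lying loose on the lift's cork-topped table; origin under its middle. To be left on the table
- vial_a: Bystander: small vial with red cap, 30 mm wide, 42 mm high, standing loose beside the lift; origin under its middle
- vial_b: Bystander: small vial with blue cap, 28 mm wide, 50 mm high, standing loose beside the lift; origin under its middle
- scale_bar: Bystander: flat black-and-white photo scale, 22 x 110 x 9 mm, lying loose behind the work; origin under its middle
- card_tray: Bystander: open cardboard tray 111 x 150 x 33 mm, fixed in place, at one side in front of the lift (the bar's rest is on the other side); origin under its middle
Things that resemble listed ones, but are neither listed nor needed, are in the scene too. Several things look just like the bar_rest: the one meant starts farthest from the robot's base.

How it is judged (in metres and radians):
On the way, in this order (a step that is already met when the one before it is completed fails the run):
1. the table leaves its tooth and sinks with the bar at work in the lift (value of joint table below 0.05 m and contact force between bar and lift above 0.2 N), for 0.1 s.
2. the table has sunk right down (value of joint table below 0.004 m), for 0.2 s.
At the end, for the whole second after the job is handed in: The table is right down (within 4 mm), the bar lies at rest in both notches of its rest (axis within 8 mm sideways, 5 mm in height, 30 mm along, 0.1 rad), and the bone still lies upright on the table (value of joint table below 0.004 m and x of bar in the frame of bar_rest between -0.03 and 0.03 m and y of bar in the frame of bar_rest between -0.008 and 0.008 m and z of bar in the frame of bar_rest between 0.043 and 0.053 m and angle between the x axis of bar and the x axis of bar_rest, either way round below 0.1 rad and linear speed of bar below 0.02 m/s and x of bone in the frame of lift between -0.03 and 0.03 m and y of bone in the frame of lift between -0.04 and 0.04 m and height (world z) of bone above 0.198 m and angle between bone's own z axis and vertical below 0.15 rad); the robot touches nothing.
It fails at once if the bar is forced: more than 16 N of contact force in all between it and the lift with its pawl (contact force between bar and lift above 16 N).
It fails at once if hand or arm touches the lift (contact force between any of the arm, the fingers and lift above 1 N).
It fails at once if robot or bar touches the bone (contact force between any of the arm, the fingers, bar and bone above 0.5 N).
It fails at once if a vial or the photo scale is pushed away (over 20 mm) or a vial knocked over (distance of any of vial_a, vial_b, scale_bar from where it was at the start of the episode above 0.02 m or angle between any of vial_a, vial_b's own z axis and vertical above 0.5 rad).
It fails at once if the card tray is struck (contact force between any of the arm, the fingers, bar and card_tray above 3 N).
It also fails if it takes over 70 s, if anything falls off the work surface, if the arm or the gripper's body presses on something with over 40 N, if the wrist force passes 120 N, or if a joint passes its speed limit or range.

## Working session

There is one attempt and no reset: what is moved stays moved. The work goes in short steps, Python scripts to look and compute and a tool call to move; the robot and the scene stay as the last step left them, time stands still between calls to the robot, and variables do not carry over. Pictures are saved under pics/ and viewed, at most 10 in all, crops included, and the job is handed in when it is done.

Besides the shell and the picture viewer there is one more tool, called after "Request:" by a JSON object that holds its "fn" and its "kwargs". send_rows: Moves the arm, as the interface text tells. Its arguments: {"type":"object","properties":{"deltas":{"type":"array"},"newtons":{"type":"number"}},"required":["deltas"]}

```bash
mkdir -p pics; ls; cat > h.py <<'E'
import numpy as np, cv2
from scipy.spatial.transform import Rotation as R
from station import manip
def rot(o): 
    o=np.array(o,float)
    return o if o.shape==(3,3) else R.from_euler('xyz',o,degrees=True).as_matrix()
def cam(d):
    f=210/np.tan(np.radians(d['fov_y']/2)); return np.array([[f,0,d['cx']],[0,f,d['cy']],[0,0,1]])
def ray(d,uv):
    p=cv2.undistortPoints(np.array([[uv]],float),cam(d),np.array(d['distortion'],float))[0,0]
    return np.array(d['eye']), rot(d['orientation'])@np.array([p[0],p[1],1])
def onz(d,uv,z):
    e,r=ray(d,uv); return e+r*(z-e[2])/r[2]
def tri(l):
    A=0;b=0
    for d,uv in l:
        e,r=ray(d,uv); r=r/np.linalg.norm(r); P=np.eye(3)-np.outer(r,r); A=A+P; b=b+P@e
    return np.linalg.solve(A,b)
def proj(d,X):
    Rm=rot(d['orientation']); X=np.atleast_2d(X)
    return cv2.projectPoints((X-np.array(d['eye']))@Rm,np.zeros(3),np.zeros(3),cam(d),np.array(d['distortion'],float))[0][:,0]
def get(n,tag):
    import pickle
    d=manip.get_image(n); pickle.dump(d,open(f'{tag}.pkl','wb')); cv2.imwrite(f'pics/{tag}.png',d['image']); return d
def load(tag):
    import pickle
    return pickle.load(open(f'{tag}.pkl','rb'))
E
python3 - <<'E'
from h import *
ds=[get(n,n+'0') for n in('scene','side','wrist')]
for d in ds: print(d['fov_y'],d['eye'],d['orientation'],d['distortion'])
cv2.imwrite('pics/all0.png',cv2.resize(np.hstack([ds[0]['image'],ds[1]['image']]),(800,300)))
print(manip.get_state())
E
```

```text
pics
43.541934778058234 [-0.55496367  0.74405618  0.83229365] [-117.17300237    0.42309947 -126.56588063] [-0.16995984  0.          0.          0.          0.        ]
44.16208631160272 [0.09528937 1.1390587  0.64292553] [-111.30563724   -1.50864121 -161.70187665] [-0.07857343  0.          0.          0.          0.        ]
63.623574330866674 [ 0.2940809  -0.55730155  0.38419681] [ 1.64068497e+02  1.07257608e-01 -6.93112316e+01] [-0.0572756  0.         0.         0.         0.       ]
{'t': 0.15, 'q': array([67.00615522, 23.93992601, -0.59098366, 92.47715033,  0.26926101,
       63.6376965 , -3.03541438]), 'joint_velocities': array([-0.04400204, -0.10196698, -0.00601928, -0.06870937,  0.11279467,
       -0.02975383,  0.03318627]), 'effort': array([-2.56610110e-04, -8.51541424e+01,  6.39209747e-01, -4.26140356e+01,
       -4.87518765e-02,  1.72325590e-02,  7.27709221e-05]), 'tool_pos': array([ 0.21996279, -0.58470783,  0.20497504]), 'tool_rot': array([-1.79946753e+02,  4.16776853e-03,  2.06183667e+01]), 'contact_force': array([-0.20645284, -0.80085167,  0.61064913]), 'torque': array([-0.03092947,  0.05151555,  0.02771158]), 'finger_force': 0.0, 'opening': 0.09427230069214473}
```

View pics/scene0.png

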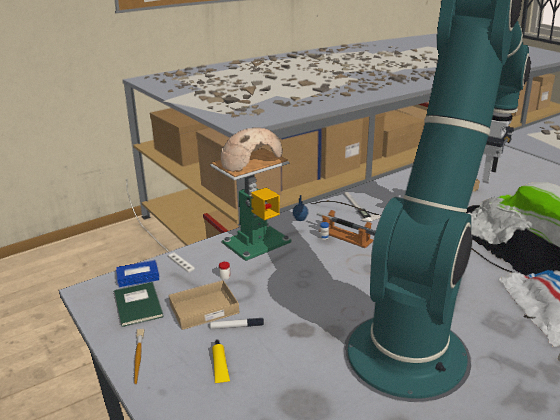

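View pics/side0.png

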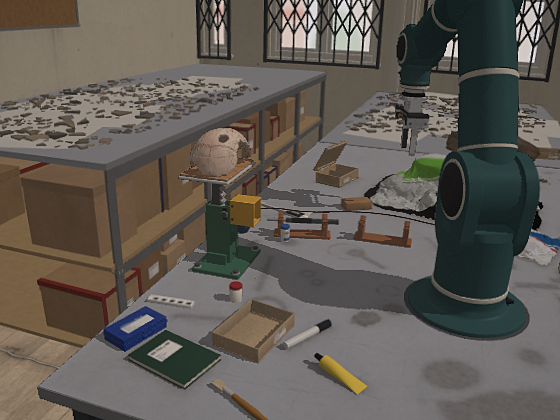

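Scene picture: lift with yellow guard at (265,204) and a rest holding a bar at (346,228). Side picture: guard at (245,210), a rest with a dark bar at (303,225), and an empty rest nearer the robot at (383,232). I'll check these in one close crop.

```bash
python3 - <<'E'
from h import *
s=load('side0'); c=load('scene0')
a=cv2.resize(s['image'][180:290,180:420],None,fx=3.33,fy=3.33,interpolation=2)[:,:800]
b=cv2.resize(c['image'][165:265,210:390],None,fx=2.3,fy=2.3,interpolation=2)
w=cv2.resize(load('wrist0')['image'],(308,231))
o=np.zeros((600,800,3),np.uint8); o[:a.shape[0],:a.shape[1]]=a; o[368:368+230,:414]=b[:230,:414]; o[368:599,440:748]=w
cv2.imwrite('pics/crop1.png',o)
for uv in [(303,237),(383,243)]: print(onz(s,uv,0))
print('guard side',onz(s,(245,210),.16),'scene',onz(c,(265,204),.16),tri([(s,(245,210)),(c,(265,204))]))
E
```

```text
[ 0.47054357 -0.22956985  0.        ]
[ 0.23674937 -0.27550877  0.        ]
guard side [0.56116938 0.00657886 0.16      ] scene [0.5507604 0.0079892 0.16     ] [ 5.63288844e-01 -2.43079598e-04  1.54903133e-01]
```

View pics/crop1.png

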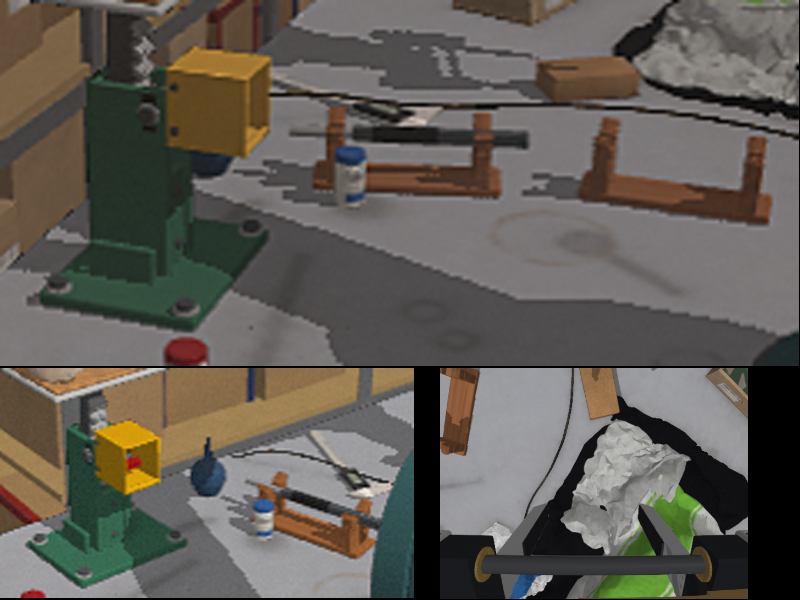

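The dark bar lies in the rest at about (0.47,-0.23), farther from the base than the empty look-alike rest at (0.24,-0.28), so it is the one meant. Its thin tip points to +x, towards the lift. I'm moving above it with the camera side turned away from the lift.

Request:
{"fn": "send_rows", "kwargs": {"deltas": [[[0.25,-0.2,-0.04],0,1],[[0.5,-0.4,-0.08],0,1],[[0.75,-0.6,-0.11],0,1],[[1,-0.8,-0.14],0,1]]}}

```text
t: 0.48
tool_pos: [0.2727, -0.4958, 0.2165]
tool_rot: [-180.0, 0.0, 20.6]
contact_force: [0.9, 0.4, 0.8]
opening: 0.0939
finger_force: 0.0
```

Request:
{"fn": "send_rows", "kwargs": {"deltas": [[[0.25,-0.2,-0.04],0,1],[[0.5,-0.4,-0.08],0,1],[[0.75,-0.6,-0.11],0,1],[[1,-0.8,-0.14],0,1]]}}

```text
t: 0.82
tool_pos: [0.3251, -0.4076, 0.2279]
tool_rot: [-180.0, 0.0, 20.6]
contact_force: [-0.5, -1.8, 0.3]
opening: 0.0937
finger_force: 0.0
```

Request:
{"fn": "send_rows", "kwargs": {"deltas": [[[0.25,-0.2,-0.04],0,1],[[0.5,-0.4,-0.08],0,1],[[0.75,-0.6,-0.11],0,1],[[1,-0.8,-0.14],0,1]]}}

```text
t: 1.15
tool_pos: [0.3774, -0.3195, 0.2391]
tool_rot: [-180.0, 0.0, 20.6]
contact_force: [0.4, -0.2, -0.5]
opening: 0.0937
finger_force: 0.0
```

Request:
{"fn": "send_rows", "kwargs": {"deltas": [[[0.25,-0.2,-0.04],0,1],[[0.5,-0.4,-0.08],0,1],[[0.75,-0.6,-0.11],0,1],[[1,-0.8,-0.14],0,1]]}}

```text
t: 1.48
tool_pos: [0.4298, -0.2315, 0.2504]
tool_rot: [-180.0, 0.0, 20.6]
contact_force: [0.2, -0.5, -0.7]
opening: 0.0935
finger_force: 0.0
```

Request:
{"fn": "send_rows", "kwargs": {"deltas": [[[0,0,0],-0.037,1],[[0,0,0],-0.074,1],[[0,0,0],-0.111,1],[[0,0,0],-0.148,1],[[0,0,0],-0.185,1],[[0,0,0],-0.222,1],[[0,0,0],-0.259,1],[[0,0,0],-0.296,1],[[0,0,0],-0.333,1],[[0,0,0],-0.37,1],[[0,0,0],-0.407,1],[[0,0,0],-0.444,1]]}}

```text
t: 2.48
tool_pos: [0.4293, -0.2326, 0.2501]
tool_rot: [-180.0, -0.0, 100.9]
contact_force: [-0.3, 0.1, 0.3]
opening: 0.0938
finger_force: 0.0
```

Request:
{"fn": "send_rows", "kwargs": {"deltas": [[[0,0,0],-0.037,1],[[0,0,0],-0.074,1],[[0,0,0],-0.111,1],[[0,0,0],-0.148,1],[[0,0,0],-0.185,1],[[0,0,0],-0.222,1],[[0,0,0],-0.259,1],[[0,0,0],-0.296,1],[[0,0,0],-0.333,1],[[0,0,0],-0.37,1],[[0,0,0],-0.407,1],[[0,0,0],-0.442,1]]}}

```text
t: 3.48
tool_pos: [0.4293, -0.2326, 0.2501]
tool_rot: [180.0, -0.0, -179.6]
contact_force: [0.0, 0.3, -0.3]
opening: 0.0942
finger_force: 0.0
```

```bash
python3 - <<'E'
from h import *
d=get('wrist','w1'); print(d['eye'],d['orientation']); s=manip.get_state(); print(s['tool_pos'],s['tool_rot'],s['q'])
cv2.imwrite('pics/w1b.png',cv2.resize(d['image'],(800,600)))
E
```

```text
[ 0.34796301 -0.23400864  0.42943137] [ 1.64007572e+02 -7.16083950e-02  9.05034597e+01]
[ 0.42927711 -0.23263902  0.25008498] [ 1.79989135e+02 -2.21286009e-02 -1.79080154e+02] [ 50.99974458   8.84947344 -28.8228881  107.50008601   4.6991332
  64.83148236 111.38161632]
```

View pics/w1b.png

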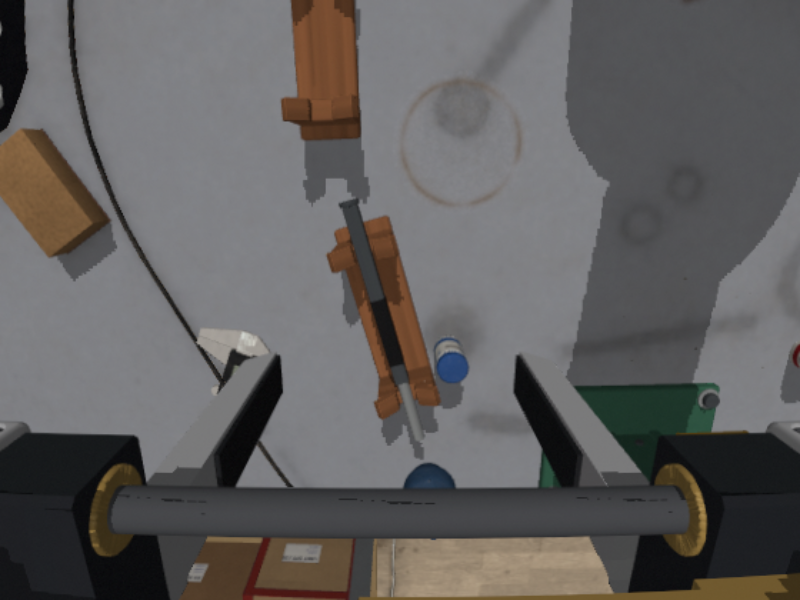

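View (800 wide): bar knob (349,203), tip end (420,453), black sleeve from about (376,300) to (396,366). Blue-capped vial at (451,358), close to the sleeve; empty look-alike rest at top (325,70).

```bash
python3 - <<'E'
from h import *
w=load('w1'); s=load('side0'); c=load('scene0')
P=lambda u,v:(u*.7,v*.7)
for n,u in dict(knob=(349,203),s0=(376,300),s1=(396,366),tip=(420,453)).items(): print(n,onz(w,P(*u),.048))
print('vialcap',onz(w,P(451,358),.05),'foot',onz(w,P(447,342),.0))
print('tri knob',tri([(w,P(349,203)),(s,(338.3,221.7))]),'tip',tri([(w,P(420,453)),(s,(267.1,219.3)),(c,(318.3,213.7))]))
# yellow guard outline in scene & side
for n,d in(('sc',c),('si',s)):
    h=cv2.cvtColor(d['image'],cv2.COLOR_BGR2HSV); m=cv2.inRange(h,(18,150,90),(32,255,255)); m[:150]=0;m[260:]=0
    k=max(cv2.findContours(m,0,2)[0],key=cv2.contourArea); print(n,cv2.approxPolyDP(k,2,True)[:,0].tolist())
    for lo,hi in(((0,150,60),(6,255,255)),((174,150,60),(180,255,255))):
        r=cv2.inRange(h,lo,hi)&(cv2.boundingRect(k) and 255); x,y,ww,hh=cv2.boundingRect(k); r=r[y:y+hh,x:x+ww]; v=np.argwhere(r); 
        if len(v): print('red',v.min(0)+[y,x],v.max(0)+[y,x])
    g=cv2.inRange(h,(60,90,20),(90,255,255)); k=[q for q in cv2.findContours(g,0,2)[0] if cv2.contourArea(q)>300]
    for q in k:
        x,y,ww,hh=cv2.boundingRect(q)
        if 190<x<280 and y<260: print('green',cv2.approxPolyDP(q,2,True)[:,0].tolist())
a=cv2.resize(c['image'][180:230,235:295],None,fx=8,fy=8,interpolation=2)
b=cv2.resize(s['image'][185:235,220:270],None,fx=6,fy=6,interpolation=2)
o=np.zeros((400,790,3),np.uint8); o[:400,:480]=a; o[:300,485:785]=b; cv2.imwrite('pics/crop2.png',o)
E
```

```text
knob [ 0.37586991 -0.27095433  0.048     ]
s0 [ 0.45383455 -0.25022082  0.048     ]
s1 [ 0.51207235 -0.23339144  0.048     ]
tip [ 0.5972315  -0.21099346  0.048     ]
vialcap [ 0.5035616  -0.18701444  0.05      ] foot [ 0.50781408 -0.18526917  0.        ]
tri knob [ 0.37524446 -0.27098464  0.04868628] tip [ 0.58495254 -0.21373876  0.04813744]
sc [[266, 187], [251, 192], [254, 209], [252, 211], [264, 219], [279, 214], [279, 195]]
red [204 266] [208 270]
red [204 266] [208 270]
green [[240, 190], [241, 230], [231, 237], [229, 242], [223, 242], [245, 259], [289, 242], [290, 240], [281, 239], [281, 233], [267, 227], [266, 221], [253, 217], [250, 205], [248, 207], [244, 203], [246, 197], [250, 201], [250, 197], [243, 189]]
si [[237, 194], [230, 200], [234, 205], [231, 208], [231, 217], [234, 218], [231, 223], [251, 226], [252, 220], [253, 226], [259, 220], [254, 217], [260, 213], [260, 203], [257, 201], [260, 197]]
```

View pics/crop2.png

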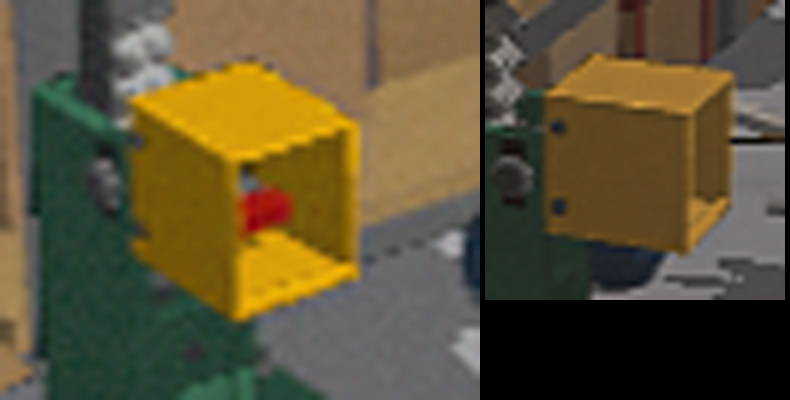

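Guard mouth corners, crop pixels. Left (scene): TL (236,160), TR (355,122), BL (238,318), BR (357,272). Right (side): TL (690,112), TR (733,72), BL (690,253), BR (731,208). The red tail end is visible inside at (267,210).

```bash
cat > lift.py <<'E'
from h import *
s=load('side0'); c=load('scene0')
C=lambda u,v:((u+.5)/8-.5+235,(v+.5)/8-.5+180)
S=lambda u,v:((u-485+.5)/6-.5+220,(v+.5)/6-.5+185)
pts=dict(TL=((236,160),(690,112)),TR=((355,122),(733,72)),BL=((238,318),(690,253)),BR=((357,272),(731,208)),bTL=((132,97),(547,95)),bTR=((248,62),(600,55)))
X={n:tri([(c,C(*a)),(s,S(*b))]) for n,(a,b) in pts.items()}
for n in X: print(n,X[n].round(4))
y=X['TL']-X['TR']+X['BL']-X['BR']; print('width',np.linalg.norm(y)/2,'yaw from y',np.degrees(np.arctan2(-y[0],y[1])))
x=X['bTL']-X['TL']+X['bTR']-X['TR']; print('len',np.linalg.norm(x)/2,'yaw from x',np.degrees(np.arctan2(x[1],x[0])))
print('mouth mid top',(X['TL']+X['TR'])/2,'bot',(X['BL']+X['BR'])/2)
print('red front on ray', [onz(c,(268,206),z).round(4) for z in(.14,.145,.15,.155)])
E
python3 lift.py
```

```text
TL [0.5302 0.0244 0.1881]
TR [ 0.5304 -0.0263  0.1881]
BL [0.5294 0.0261 0.1263]
BR [ 0.5312 -0.0268  0.1264]
bTL [0.594  0.0257 0.1876]
bTR [ 0.59   -0.0217  0.1898]
width 0.051801910711288875 yaw from y 1.0707553061339308
len 0.06175050129123935 yaw from x 2.7233529622449963
mouth mid top [ 0.53029988 -0.00097034  0.18807387] bot [ 5.30321752e-01 -3.80987591e-04  1.26341848e-01]
red front on ray [array([ 0.5678, -0.0136,  0.14  ]), array([ 0.5597, -0.0081,  0.145 ]), array([ 0.5516, -0.0026,  0.15  ]), array([0.5435, 0.0028, 0.155 ])]
```

Mouth centre (0.530, 0.000), top and bottom 0.188/0.126: these fit the text. Tail underside is at about 0.147. Bar centre (0.483,-0.2415,0.048), yaw 15.5°; height and length check out. Moving above the bar.

Request:
{"fn": "send_rows", "kwargs": {"deltas": [[[-0.3,-0.03,0.2],-0.028,0.45],[[-0.6,-0.06,0.4],-0.056,0.45],[[-0.77,-0.085,0.7],-0.084,0.45],[[-0.77,-0.085,1],-0.084,0.45],[[-0.77,-0.085,1],-0.084,0.45],[[-0.77,-0.085,1],-0.084,0.45]]}}

```text
t: 4.03
tool_pos: [0.4904, -0.239, 0.1698]
tool_rot: [179.9, -0.1, -164.9]
contact_force: [-0.6, -0.2, -0.4]
opening: 0.0571
finger_force: 0.0
```

```bash
python3 - <<'E'
from h import *
d=get('wrist','w2'); s=manip.get_state(); print(s['tool_pos'],s['tool_rot'],s['opening'],d['eye'])
# expected
t=np.radians(15.5);u=np.array([np.cos(t),np.sin(t),0]);c=np.array([.483,-.2415,.048])
im=d['image'].copy()
for a in(-.111,-.03,.008,.03,.105):
    p=proj(d,c+a*u)[0]; print(a,p); cv2.circle(im,tuple(int(v) for v in p),2,(0,0,255),-1)
cv2.imwrite('pics/w2b.png',im)
E
```

```text
[ 0.49096952 -0.23938491  0.17103293] [ 1.79991759e+02 -7.40037225e-03 -1.64906863e+02] 0.05318533975766807 [ 0.41213421 -0.26091593  0.34921291]
-0.111 [276.7149661   70.50350329]
-0.03 [277.36675804 167.10756239]
0.008 [277.64600605 208.24017172]
0.03 [277.79988923 230.84405836]
0.105 [278.2828933  301.50401079]
```

View pics/w2b.png

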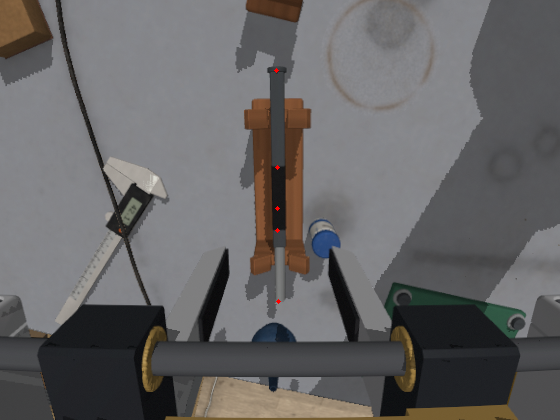

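The predicted points lie on the bar (knob (277,70), sleeve 167–231, tip (279,301)), and the vial at (324,238) clears the finger paths. Descending and gripping.

Request:
{"fn": "send_rows", "kwargs": {"deltas": [[[0,0,0.25],0,0.45],[[0,0,0.5],0,0.45],[[0,0,0.75],0,0.45],[[0,0,1],0,0.45]]}}

```text
t: 4.42
tool_pos: [0.4917, -0.2402, 0.0916]
tool_rot: [-179.9, 0.1, -164.9]
contact_force: [0.6, -0.1, -0.4]
opening: 0.0423
finger_force: 0.0
```

Request:
{"fn": "send_rows", "kwargs": {"deltas": [[[0,0,0.25],0,0.45],[[0,0,0.5],0,0.45],[[0,0,0.65],0,0.45],[[0,0,0.76],0,0.45],[[0,0,0.76],0,0.45],[[0,0,0.76],0,0.45]]}}

```text
t: 4.92
tool_pos: [0.4914, -0.2396, 0.0303]
tool_rot: [-180.0, 0.0, -164.8]
contact_force: [-0.3, -0.6, 0.8]
opening: 0.0425
finger_force: 0.0
```

Request:
{"fn": "send_rows", "kwargs": {"deltas": [[[0,0,0],0,0],[[0,0,0],0,0],[[0,0,0],0,0],[[0,0,0],0,0],[[0,0,0],0,0],[[0,0,0],0,0],[[0,0,0],0,0],[[0,0,0],0,0]], "newtons": 55}}

```text
t: 5.58
tool_pos: [0.4911, -0.2395, 0.0296]
tool_rot: [-180.0, 0.0, -164.8]
contact_force: [-1.5, -0.2, 5.8]
opening: 0.0114
finger_force: 55.0
```

Request:
{"fn": "send_rows", "kwargs": {"deltas": [[[0,0,-0.1],0,0],[[0,0,-0.3],0,0],[[0,0,-0.55],0,0],[[0,0,-0.8],0,0],[[0,0,-1],0,0]]}}

```text
t: 6.0
tool_pos: [0.4911, -0.2393, 0.1111]
tool_rot: [-180.0, 0.0, -164.8]
contact_force: [-0.2, -0.0, -2.1]
opening: 0.0114
finger_force: 55.0
```

Request:
{"fn": "send_rows", "kwargs": {"deltas": [[[0.2,0.05,-0.2],0,0],[[0.4,0.1,-0.4],0,0],[[0.6,0.15,-0.4],0,0],[[0.8,0.22,-0.4],0,0],[[1,0.28,-0.4],0,0],[[1,0.28,-0.4],0,0],[[1,0.28,-0.4],0,0]]}}

```text
t: 6.58
tool_pos: [0.4076, -0.239, 0.1419]
tool_rot: [-180.0, -0.0, -164.8]
contact_force: [0.2, 0.1, -1.3]
opening: 0.0116
finger_force: 55.0
```

```bash
python3 - <<'E'
from h import *
s=manip.get_state(); print(s['tool_pos'],s['tool_rot'],s['contact_force'],s['torque'],s['opening'],s['q'])
E
```

```text
[ 0.40756654 -0.23898274  0.14194449] [-1.79965328e+02 -7.44258944e-03 -1.64826126e+02] [ 0.20788097  0.13726782 -1.29949997] [ 0.08608896 -0.24456741 -0.00035488] 0.011640205649791792 [ 53.47356042  15.10204607 -30.53514928 116.3578032    9.85384578
  50.95808807 122.74417516]
```

Request:
{"fn": "send_rows", "kwargs": {"deltas": [[[-0.06,0.24,0],0,0],[[-0.11,0.48,0],0,0],[[-0.17,0.72,0],0,0],[[-0.23,0.95,0],0,0]]}}

```text
t: 6.92
tool_pos: [0.4064, -0.1594, 0.1416]
tool_rot: [180.0, 0.0, -164.8]
contact_force: [0.1, -0.0, -1.6]
opening: 0.0115
finger_force: 55.0
```

Request:
{"fn": "send_rows", "kwargs": {"deltas": [[[-0.06,0.24,0],0,0],[[-0.11,0.48,0],0,0],[[-0.17,0.72,0],0,0],[[-0.23,0.95,0],0,0]]}}

```text
t: 7.25
tool_pos: [0.4042, -0.081, 0.1417]
tool_rot: [180.0, 0.0, -164.7]
contact_force: [1.0, 0.1, -1.2]
opening: 0.0116
finger_force: 55.0
```

Request:
{"fn": "send_rows", "kwargs": {"deltas": [[[-0.06,0.24,0],0.025,0],[[-0.11,0.48,0],0.05,0],[[-0.17,0.72,0],0.076,0],[[-0.23,0.95,0],0.076,0],[[-0.23,0.95,0],0.076,0],[[-0.23,0.95,0],0.076,0]]}}

```text
t: 7.75
tool_pos: [0.4019, -0.0032, 0.1417]
tool_rot: [180.0, 0.0, -178.3]
contact_force: [-0.3, -0.9, -1.2]
opening: 0.0115
finger_force: 55.0
```

```bash
python3 - <<'E'
from h import *
s=manip.get_state(); print(s['tool_pos'],s['tool_rot'],s['contact_force'],s['q'])
w=get('wrist','w3'); d=get('side','side1'); c=get('scene','scene1')
o=np.zeros((600,800,3),np.uint8)
o[:300,:400]=cv2.resize(w['image'],(400,300))
a=cv2.resize(d['image'][180:240,200:340],None,fx=5.7,fy=5.7,interpolation=2)[:342,:798]; o[258:600]=0; o[258:258+a.shape[0],:a.shape[1]]=a
b=cv2.resize(c['image'][180:230,225:305],None,fx=5,fy=5,interpolation=2); o[:250,400:800]=b
cv2.imwrite('pics/m3.png',o)
E
```

```text
[ 0.40194335 -0.00322036  0.14168946] [ 1.79975395e+02  1.82619277e-02 -1.78303435e+02] [-0.31179463 -0.94182647 -1.15927024] [ 33.57489795   8.27027875 -39.77963972 124.94223025   6.9870361
  48.87547214  81.17960237]
```

View pics/m3.png

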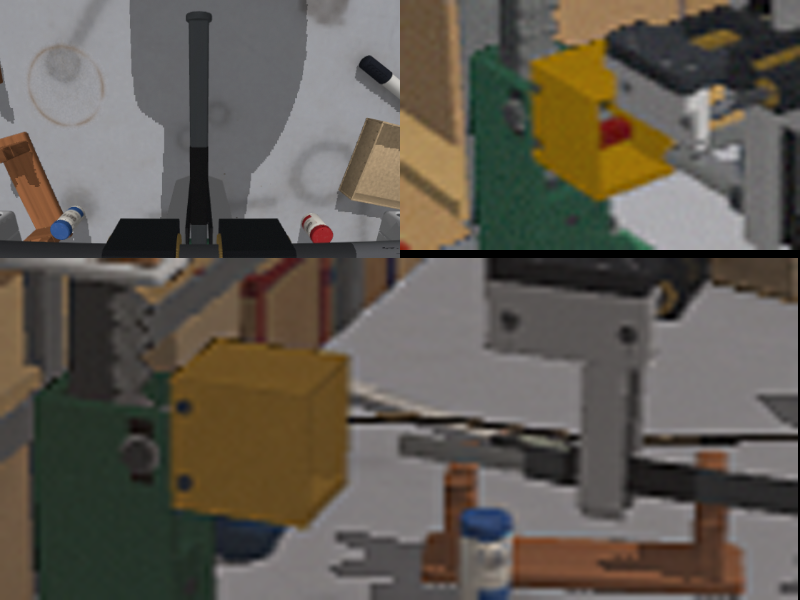

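Combined picture: bar held, tip at (400,444) just in front of the guard's mouth in the side crop; knob at (199,16) in the wrist crop. Checking the bar's level.

```bash
python3 - <<'E'
from h import *
d=load('side1'); w=load('w3')
def ony(d,uv,y):
    e,r=ray(d,uv); return e+r*(y-e[1])/r[1]
S=lambda u,v:((u+.5)/5.7-.5+200,(v-258+.5)/5.7-.5+180)
for n,p in dict(tiptop=(402,435),tipbot=(402,456),shank_top=(527,442),shank_bot=(527,477),right_top=(790,480),right_bot=(790,510)).items(): print(n,ony(d,S(*p),0).round(4))
k=(199*1.4,16*1.4); print([onz(w,k,z).round(4) for z in(.15,.16,.17)])
tx=np.array([.4019,-.0032,.1417]); 
E
```

```text
tiptop [0.4959 0.     0.1656]
tipbot [0.4958 0.     0.1556]
shank_top [0.4384 0.     0.1709]
shank_bot [0.4379 0.     0.1545]
right_top [0.3218 0.     0.171 ]
right_bot [0.3209 0.     0.1574]
[array([ 0.2785, -0.0073,  0.15  ]), array([ 0.281 , -0.0072,  0.16  ]), array([ 0.2834, -0.0072,  0.17  ])]
```

Request:
{"fn": "send_rows", "kwargs": {"deltas": [[[0,0,0.14],0,0],[[0,0,0.28],0,0],[[-0.15,0,0.28],0,0],[[-0.3,0,0.28],0,0],[[-0.42,0,0.28],0,0],[[-0.42,0,0.28],0,0],[[-0.42,0,0.28],0,0]]}}

```text
t: 8.48
tool_pos: [0.435, -0.0035, 0.1189]
tool_rot: [180.0, -0.0, -178.5]
contact_force: [-0.6, 1.0, -2.3]
opening: 0.0114
finger_force: 55.0
```

Request:
{"fn": "send_rows", "kwargs": {"deltas": [[[-0.05,0,0],0,0],[[-0.1,0,0],0,0],[[-0.15,0,0],0,0],[[-0.2,0,0],0,0],[[-0.2,0,0],0,0],[[-0.2,0,0],0,0]]}}

```text
t: 8.98
tool_pos: [0.451, -0.0028, 0.119]
tool_rot: [180.0, -0.0, -178.5]
contact_force: [-0.3, 0.5, -1.2]
opening: 0.0117
finger_force: 55.0
```

Request:
{"fn": "send_rows", "kwargs": {"deltas": [[[-0.05,0,0],0,0],[[-0.1,0,0],0,0],[[-0.15,0,0],0,0],[[-0.19,0,0],0,0],[[-0.19,0,0],0,0],[[-0.19,0,0],0,0]]}}

```text
t: 9.48
tool_pos: [0.4662, -0.0024, 0.1189]
tool_rot: [180.0, -0.0, -178.5]
contact_force: [0.1, 0.8, -0.8]
opening: 0.0113
finger_force: 55.0
```

Request:
{"fn": "send_rows", "kwargs": {"deltas": [[[0,0,-0.01],0,0],[[0,0,-0.02],0,0],[[0,0,-0.03],0,0],[[0,0,-0.04],0,0],[[0,0,-0.05],0,0],[[0,0,-0.05],0,0]]}}

```text
t: 9.98
tool_pos: [0.4659, -0.0026, 0.1231]
tool_rot: [-180.0, -0.0, -178.5]
contact_force: [-0.6, 0.4, -5.4]
opening: 0.0117
finger_force: 55.0
```

Request:
{"fn": "send_rows", "kwargs": {"deltas": [[[0,0,-0.01],0,0],[[0,0,-0.01],0,0],[[0,0,-0.01],0,0]]}}

```text
t: 10.23
tool_pos: [0.4659, -0.0026, 0.1237]
tool_rot: [180.0, -0.0, -178.5]
contact_force: [-1.7, 0.4, -5.0]
opening: 0.0117
finger_force: 55.0
```

Request:
{"fn": "send_rows", "kwargs": {"deltas": [[[0,0,-0.012],0,0],[[0,0,-0.012],0,0],[[0,0,-0.012],0,0]]}}

```text
t: 10.48
tool_pos: [0.4659, -0.0026, 0.1247]
tool_rot: [180.0, -0.0, -178.5]
contact_force: [-3.3, -0.4, -4.5]
opening: 0.0113
finger_force: 55.0
```

Request:
{"fn": "send_rows", "kwargs": {"deltas": [[[0,0,-0.012],0,0],[[0,0,-0.012],0,0],[[0,0,-0.012],0,0]]}}

```text
t: 10.73
tool_pos: [0.4662, -0.0025, 0.1258]
tool_rot: [180.0, 0.0, -178.5]
contact_force: [-2.5, -0.7, -3.9]
opening: 0.0118
finger_force: 55.0
```

```bash
python3 - <<'E'
from h import *
s=manip.get_state(); print(s['t'],s['tool_pos'],s['contact_force'],s['torque'])
d=get('side','side2'); a=load('side1')
def ony(d,uv,y):
    e,r=ray(d,uv); return e+r*(y-e[1])/r[1]
o=np.vstack([cv2.resize(x['image'][145:245,190:340],None,fx=3,fy=3,interpolation=2) for x in(a,d)]); cv2.imwrite('pics/m4.png',o)
E
```

```text
10.7333 [ 0.46619567 -0.0025328   0.12582835] [-2.52549094 -0.67762638 -3.88510274] [0.03678315 0.63368627 0.0219206 ]
```

View pics/m4.png

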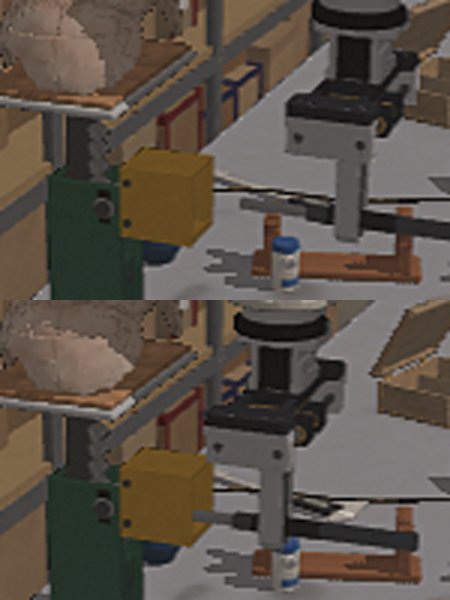

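Side crops: the bar is in the guard's mouth and still about level, and the table is still up. I'm continuing to lift in small steps.

Request:
{"fn": "send_rows", "kwargs": {"deltas": [[[0,0,-0.012],0,0],[[0,0,-0.012],0,0],[[0,0,-0.012],0,0]]}}

```text
t: 11.03
tool_pos: [0.4662, -0.0026, 0.1268]
tool_rot: [180.0, 0.0, -178.5]
contact_force: [-1.7, 0.1, -4.1]
opening: 0.0113
finger_force: 55.0
```

Request:
{"fn": "send_rows", "kwargs": {"deltas": [[[0,0,-0.012],0,0],[[0,0,-0.012],0,0],[[0,0,-0.012],0,0]]}}

```text
t: 11.28
tool_pos: [0.4662, -0.0025, 0.1277]
tool_rot: [180.0, 0.0, -178.5]
contact_force: [-2.4, 0.7, -5.1]
opening: 0.0114
finger_force: 55.0
```

```bash
python3 - <<'E'
from h import *
s=manip.get_state(); print(s['t'],s['tool_pos'],s['contact_force'],s['torque'])
d=get('side','side3'); a=load('side2')
# table shift by image difference: phase-correlate bone patch
f=lambda x:cv2.cvtColor(x['image'][125:185,180:255],cv2.COLOR_BGR2GRAY).astype(np.float32)
for n in('side0','side1','side2'): print(n,cv2.phaseCorrelate(f(load(n)),f(d)))
E
```

```text
11.2833 [ 0.46619575 -0.00249928  0.12774738] [-2.38670501  0.72154703 -5.05130077] [0.04622754 0.57554189 0.07504152]
side0 ((0.28649095020519155, 0.2373887360847462), 0.5446729749043783)
side1 ((0.6093330886969, 0.10463929414569151), 0.6184569837782118)
side2 ((0.5304755992892112, -0.045932145234331756), 0.9651352149115668)
```

Request:
{"fn": "send_rows", "kwargs": {"deltas": [[[0,0,-0.012],0,0],[[0,0,-0.012],0,0],[[0,0,-0.012],0,0]]}}

```text
t: 11.58
tool_pos: [0.4662, -0.0025, 0.1287]
tool_rot: [180.0, 0.0, -178.5]
contact_force: [-1.7, 0.7, -4.2]
opening: 0.0114
finger_force: 55.0
```

```bash
cat > tilt.py <<'E'
from h import *
import sys
def knob(d):
    g=cv2.cvtColor(d['image'],cv2.COLOR_BGR2GRAY); return g
def butt(d):
    # side view: mean edge of dark bar right of fingers: rows where dark at given columns, then cast onto the plane y=0
    g=cv2.cvtColor(d['image'],cv2.COLOR_BGR2GRAY).astype(int); return g
E
python3 - <<'E'
from h import *
s=manip.get_state(); print(s['t'],s['tool_pos'],s['contact_force'],s['torque'])
w=get('wrist','w4'); d=get('side','side4')
for n in('w3','w4'):
    x=load(n); t=np.array(x['eye'])
    g=cv2.cvtColor(x['image'],cv2.COLOR_BGR2GRAY).astype(int)
    print(n,'col278 rows',g[4:40:2,278].tolist())
    print(' row25',g[25,255:302:2].tolist())
f=lambda x:cv2.cvtColor(x['image'][125:185,180:255],cv2.COLOR_BGR2GRAY).astype(np.float32)
print(cv2.phaseCorrelate(f(load('side2')),f(d)))
E
```

```text
11.5833 [ 0.46618079 -0.00252886  0.12869672] [-1.74186643  0.70699554 -4.19634985] [0.06998314 0.55386396 0.00468044]
w3 col278 rows [103, 102, 102, 101, 100, 100, 50, 51, 50, 49, 48, 39, 43, 49, 49, 48, 49, 50]
 row25 [102, 101, 102, 41, 46, 49, 50, 47, 44, 44, 41, 41, 41, 42, 43, 42, 43, 42, 40, 36, 34, 89, 101, 102]
w4 col278 rows [99, 99, 98, 99, 99, 74, 50, 50, 48, 47, 38, 35, 47, 49, 48, 48, 49, 49]
 row25 [100, 100, 87, 42, 45, 44, 41, 39, 37, 38, 39, 39, 38, 39, 39, 39, 39, 40, 39, 34, 34, 83, 98, 99]
((0.5367972538683645, 0.017569221323853412), 0.9696617262098525)
```

The force is flat at about 3 N while I lift, so the bar may be turning in the pads. I'll check the tail itself and the bar's pitch.

```bash
python3 - <<'E'
from h import *
c=get('scene','scene4')
for n in('scene0','scene1','scene4'):
    i=load(n)['image'].astype(int)[195:220,255:285]; m=(i[...,2]>90)&(i[...,1]<60)&(i[...,0]<60)
    v=np.argwhere(m); print(n,len(v),v.mean(0)+[195,255] if len(v) else '',v.min(0)+[195,255],v.max(0)+[195,255])
    wt=np.clip(i[...,2]-2*i[...,1],0,None)*m; print((wt.sum(1)@np.arange(195,220))/wt.sum())
def e2(d,x):
    # vertical dark bar edges right of the hand in side view at given x on plane y=0
    p=proj(d,[x,0,.145])[0]; u=int(round(p[0])); g=cv2.cvtColor(d['image'],cv2.COLOR_BGR2GRAY).astype(int)
    v0=int(p[1]); return u,v0-14,g[v0-14:v0+15,u].tolist()
for n,dx in(('side1',-.0643),('side4',0)):
    for x in(.36,.41,.435): print(n,e2(load(n),x+dx))
E
```

```text
scene0 26 [205.57692308 268.03846154] [203 265] [208 271]
205.70465299684543
scene1 31 [205.77419355 267.35483871] [203 265] [209 270]
205.70675575352635
scene4 7 [205.28571429 265.85714286] [204 265] [206 267]
205.4632768361582
side1 (348, 216, [125, 126, 127, 136, 66, 37, 42, 41, 43, 35, 71, 136, 127, 126, 126, 128, 132, 74, 80, 81, 83, 82, 80, 78, 134, 127, 125, 125, 119])
side1 (328, 212, [18, 132, 132, 132, 136, 113, 37, 44, 44, 42, 38, 59, 130, 136, 134, 133, 133, 135, 99, 82, 84, 85, 86, 87, 90, 65, 52, 59, 132])
side1 (318, 211, [48, 38, 125, 130, 142, 22, 27, 28, 29, 29, 22, 62, 137, 128, 125, 126, 127, 127, 138, 48, 53, 56, 59, 59, 58, 89, 61, 48, 136])
side4 (322, 212, [35, 130, 78, 86, 89, 70, 66, 60, 70, 43, 44, 42, 45, 41, 40, 48, 49, 46, 49, 53, 56, 58, 60, 54, 81, 66, 52, 90, 133])
side4 (303, 209, [127, 138, 5, 160, 61, 38, 190, 156, 156, 101, 35, 42, 43, 42, 37, 53, 140, 132, 127, 131, 100, 83, 85, 88, 85, 90, 91, 66, 56])
side4 (293, 207, [125, 128, 141, 10, 115, 95, 32, 28, 74, 91, 42, 25, 27, 31, 31, 24, 37, 141, 130, 126, 128, 133, 87, 81, 85, 85, 84, 92, 80])
```

```bash
python3 - <<'E'
from h import *
def ony(d,uv,y):
    e,r=ray(d,uv); return e+r*(y-e[1])/r[1]
def cen(d,u,lo,hi):
    g=cv2.cvtColor(d['image'],cv2.COLOR_BGR2GRAY).astype(float)[lo:hi,u]; w=np.clip(115-g,0,70); return (w@np.arange(lo,hi))/w.sum()
for n,us,band in(('side1',range(320,349,4),lambda u:(int(215+(u-320)*.14),int(226+(u-320)*.14))),('side4',range(295,312,2),lambda u:(int(216+(u-295)*.1),int(226+(u-295)*.1)))):
    d=load(n); P=np.array([ony(d,(u,cen(d,u,*band(u))),0) for u in us]); k=np.polyfit(P[:,0],P[:,2],1)
    print(n,np.degrees(np.arctan(k[0])),np.c_[P[:,0],P[:,2]].round(4).tolist())
E
```

```text
side1 -1.175901617869798 [[0.3666, 0.1628], [0.3565, 0.161], [0.3465, 0.1623], [0.3366, 0.1633], [0.3266, 0.1627], [0.3168, 0.1636], [0.3069, 0.163], [0.2971, 0.1633]]
side4 0.9681709094833779 [[0.4301, 0.1504], [0.4249, 0.152], [0.4198, 0.1521], [0.4145, 0.15], [0.4093, 0.15], [0.4042, 0.1505], [0.3991, 0.1509], [0.394, 0.1509], [0.3888, 0.1504]]
```

Request:
{"fn": "send_rows", "kwargs": {"deltas": [[[0,0,0],0,0],[[0,0,0],0,0],[[0,0,-0.012],0,0],[[0,0,-0.025],0,0],[[0,0,-0.025],0,0],[[0,0,-0.025],0,0]], "newtons": 60}}

```text
t: 12.23
tool_pos: [0.4665, -0.0025, 0.1309]
tool_rot: [180.0, 0.0, -178.5]
contact_force: [0.0, -0.1, -1.5]
opening: 0.0109
finger_force: 60.0
```

Request:
{"fn": "send_rows", "kwargs": {"deltas": [[[0,0,-0.012],0,0],[[0,0,-0.025],0,0],[[0,0,-0.025],0,0],[[0,0,-0.025],0,0]]}}

```text
t: 12.57
tool_pos: [0.4662, -0.0025, 0.1327]
tool_rot: [180.0, 0.0, -178.5]
contact_force: [0.7, 0.2, -3.8]
opening: 0.0118
finger_force: 60.0
```

```bash
cat > chk.py <<'E'
from h import *
import sys
s=manip.get_state(); print(s['t'],s['tool_pos'].round(4),s['contact_force'].round(2),s['torque'].round(2))
t=sys.argv[1]; d=get('side',t); get('wrist','w'+t)
f=lambda x:cv2.cvtColor(x['image'][125:185,180:255],cv2.COLOR_BGR2GRAY).astype(np.float32)
print('table px shift',cv2.phaseCorrelate(f(load('side1')),f(d)))
x=load('w'+t); g=cv2.cvtColor(x['image'],cv2.COLOR_BGR2GRAY).astype(int); print('knob rows',g[0:30,278].tolist())
E
python3 chk.py s5
```

```text
12.5667 [ 0.4662 -0.0025  0.1327] [ 0.65  0.23 -3.82] [ 0.05 -0.1   0.04]
table px shift ((0.7648715349330573, 5.816241941059825), 0.2586711714002821)
knob rows [100, 100, 99, 99, 98, 100, 99, 98, 99, 99, 98, 99, 99, 99, 88, 57, 51, 51, 49, 48, 48, 48, 49, 48, 41, 38, 36, 40, 47, 48]
```

The table has begun to sink. Holding.

Request:
{"fn": "send_rows", "kwargs": {"deltas": [[[0,0,0],0,0],[[0,0,0],0,0],[[0,0,0],0,0],[[0,0,0],0,0]]}}

```text
t: 13.0
tool_pos: [0.4662, -0.0025, 0.1326]
tool_rot: [180.0, -0.0, -178.5]
contact_force: [1.4, -0.5, -3.3]
opening: 0.0116
finger_force: 60.0
```

```bash
sed -i "s/^print('table.*/D=lambda x:x['image'][100:230,180:255]\nT=load('side1')['image'][125:185,185:250]\nr=cv2.matchTemplate(d['image'][110:245,175:262],T,5); _,v,_,p=cv2.minMaxLoc(r); print('table rows down',p[1]-15,p[0]-10,round(v,3))/" chk.py; python3 chk.py s6
```

```text
13.0 [ 0.4662 -0.0025  0.1326] [ 1.38 -0.49 -3.33] [ 0.09 -0.13 -0.05]
table rows down 9 0 0.46
knob rows [100, 100, 100, 99, 100, 99, 99, 99, 99, 98, 99, 99, 98, 99, 88, 57, 51, 51, 49, 50, 48, 49, 47, 47, 42, 39, 36, 41, 46, 49]
```

Request:
{"fn": "send_rows", "kwargs": {"deltas": [[[0,0,0],0,0],[[0,0,0],0,0],[[0,0,0],0,0],[[0,0,0],0,0],[[0,0,0],0,0],[[0,0,0],0,0],[[0,0,0],0,0],[[0,0,0],0,0],[[0,0,0],0,0],[[0,0,0],0,0]]}}

```text
t: 13.93
tool_pos: [0.4662, -0.0025, 0.1326]
tool_rot: [180.0, -0.0, -178.5]
contact_force: [0.1, -0.8, -3.1]
opening: 0.0112
finger_force: 60.0
```

```bash
python3 chk.py s7
```

```text
13.9333 [ 0.4662 -0.0025  0.1326] [ 0.13 -0.79 -3.09] [ 0.07 -0.16  0.  ]
table rows down 17 0 0.44
knob rows [99, 99, 100, 99, 99, 99, 99, 99, 99, 99, 99, 99, 99, 99, 88, 56, 51, 52, 50, 48, 48, 49, 46, 47, 43, 38, 37, 39, 46, 49]
```

Request:
{"fn": "send_rows", "kwargs": {"deltas": [[[0,0,0],0,0],[[0,0,0],0,0],[[0,0,0],0,0],[[0,0,0],0,0],[[0,0,0],0,0],[[0,0,0],0,0],[[0,0,0],0,0],[[0,0,0],0,0],[[0,0,0],0,0],[[0,0,0],0,0],[[0,0,0],0,0],[[0,0,0],0,0]]}}

```text
t: 15.03
tool_pos: [0.4661, -0.0025, 0.1326]
tool_rot: [180.0, -0.0, -178.5]
contact_force: [1.3, -0.6, -2.9]
opening: 0.0113
finger_force: 60.0
```

```bash
python3 chk.py s8
```

```text
15.0333 [ 0.4661 -0.0025  0.1326] [ 1.29 -0.56 -2.93] [ 0.07 -0.19  0.02]
table rows down 23 0 0.417
knob rows [99, 99, 100, 99, 100, 100, 99, 99, 99, 99, 99, 99, 99, 99, 87, 57, 50, 51, 50, 50, 49, 49, 48, 48, 42, 38, 36, 41, 47, 49]
```

Request:
{"fn": "send_rows", "kwargs": {"deltas": [[[0,0,0],0,0],[[0,0,0],0,0],[[0,0,0],0,0],[[0,0,0],0,0],[[0,0,0],0,0],[[0,0,0],0,0],[[0,0,0],0,0],[[0,0,0],0,0],[[0,0,0],0,0],[[0,0,0],0,0],[[0,0,0],0,0],[[0,0,0],0,0]]}}

```text
t: 16.13
tool_pos: [0.4662, -0.0025, 0.1327]
tool_rot: [180.0, -0.0, -178.5]
contact_force: [0.0, 0.5, -3.3]
opening: 0.0111
finger_force: 60.0
```

```bash
python3 chk.py s9; python3 - <<'E'
from h import *
a=load('side1');d=load('s9')
o=np.hstack([cv2.resize(x['image'][120:250,165:330],None,fx=2.4,fy=2.4,interpolation=2) for x in(a,d)]); cv2.imwrite('pics/m9.png',o)
E
```

```text
16.1333 [ 0.4662 -0.0025  0.1327] [ 0.01  0.5  -3.32] [ 0.03 -0.19  0.02]
table rows down 23 0 0.417
knob rows [100, 100, 99, 99, 99, 99, 99, 98, 99, 99, 99, 99, 99, 98, 88, 57, 51, 51, 50, 48, 49, 48, 48, 47, 42, 38, 36, 41, 45, 48]
```

View pics/m9.png

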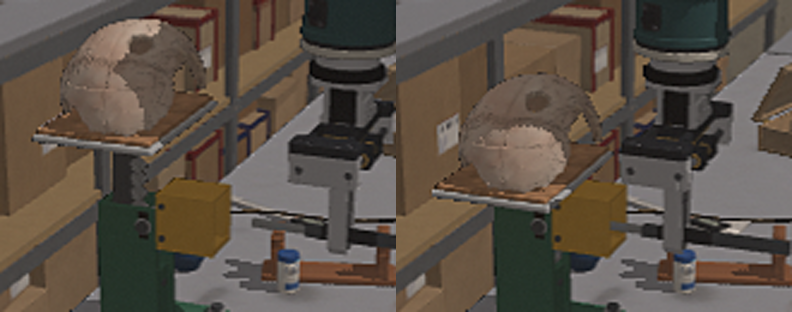

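Right crop: the table stands right above the guard and has not moved for over a second; the bone is upright. Lowering the bar a little and withdrawing.

Request:
{"fn": "send_rows", "kwargs": {"deltas": [[[0,0,0.03],0,0],[[0,0,0.06],0,0],[[0,0,0.09],0,0],[[0,0,0.09],0,0],[[0.1,0,0.09],0,0],[[0.25,0,0.09],0,0],[[0.45,0,0.09],0,0],[[0.65,0,0.09],0,0],[[0.83,0,0.09],0,0],[[0.83,0,0.09],0,0],[[0.83,0,0.09],0,0]]}}

```text
t: 17.15
tool_pos: [0.3994, -0.0046, 0.1257]
tool_rot: [-179.9, 0.0, -178.5]
contact_force: [0.2, -0.1, -1.4]
opening: 0.0115
finger_force: 60.0
```

```bash
python3 chk.py s10; python3 - <<'E'
from h import *
d=load('s9'); e,r=ray(d,(228.3,206.2)); print('table corner',e+r*(.097-e[1])/r[1])
c=get('scene','scene10'); s=load('s10')
def ony(d,uv,y):
    e,r=ray(d,uv); return e+r*(y-e[1])/r[1]
def cen(d,u,lo,hi):
    g=cv2.cvtColor(d['image'],cv2.COLOR_BGR2GRAY).astype(float)[lo:hi,u]; w=np.clip(115-g,0,70); return (w@np.arange(lo,hi))/w.sum()
P=[]
for u in range(322,352,3):
    g=cv2.cvtColor(s['image'],cv2.COLOR_BGR2GRAY).astype(int); v0=int(proj(s,[ony(s,(u,225),0)[0],0,.146])[0][1]); P.append(ony(s,(u,cen(s,u,v0-6,v0+7)),0))
P=np.array(P); print(P[:,[0,2]].round(4).tolist(),np.degrees(np.arctan(np.polyfit(P[:,0],P[:,2],1)[0])))
E
```

```text
17.15 [ 0.3994 -0.0046  0.1257] [ 0.22 -0.12 -1.42] [ 0.07 -0.17  0.02]
table rows down 23 0 0.484
knob rows [103, 102, 102, 102, 102, 102, 101, 101, 100, 100, 101, 101, 100, 101, 100, 83, 50, 51, 52, 50, 49, 49, 50, 49, 48, 39, 39, 37, 43, 48]
table corner [0.5664333  0.097      0.20187404]
[[0.3608, 0.1475], [0.3531, 0.1459], [0.3455, 0.1455], [0.3381, 0.1473], [0.3307, 0.1476], [0.3232, 0.1473], [0.3156, 0.1461], [0.3082, 0.1458], [0.3007, 0.1454], [0.2933, 0.1452]] 1.2172924802485297
```

Request:
{"fn": "send_rows", "kwargs": {"deltas": [[[0,-0.1,-0.15],0,0],[[0,-0.3,-0.3],0,0],[[0,-0.55,-0.3],0,0],[[0,-0.8,-0.3],0,0],[[0,-0.98,-0.3],0,0]]}}

```text
t: 17.72
tool_pos: [0.4023, -0.0842, 0.1496]
tool_rot: [180.0, 0.0, -178.5]
contact_force: [0.1, 0.4, -1.1]
opening: 0.0114
finger_force: 60.0
```

Request:
{"fn": "send_rows", "kwargs": {"deltas": [[[-0.02,-0.25,0],0,0],[[-0.04,-0.5,0],0,0],[[-0.06,-0.75,0],0,0],[[-0.08,-0.98,0],0,0]]}}

```text
t: 18.05
tool_pos: [0.4108, -0.1621, 0.1493]
tool_rot: [180.0, 0.0, -178.5]
contact_force: [-0.4, -0.4, -1.9]
opening: 0.0113
finger_force: 60.0
```

Request:
{"fn": "send_rows", "kwargs": {"deltas": [[[0,-0.25,0],-0.025,0],[[0,-0.5,0],-0.05,0],[[0,-0.75,0],-0.076,0],[[0,-0.98,0],-0.076,0],[[0,-0.98,0],-0.076,0],[[0,-0.98,0],-0.076,0]]}}

```text
t: 18.55
tool_pos: [0.4126, -0.2398, 0.1491]
tool_rot: [179.9, -0.0, -164.9]
contact_force: [0.8, -0.0, -1.5]
opening: 0.0112
finger_force: 60.0
```

```bash
python3 - <<'E'
from h import *
s=manip.get_state(); p=s['tool_pos']; y=np.radians(s['tool_rot'][2]); print(p,s['tool_rot'])
tx=np.array([np.cos(y),np.sin(y)]); ty=np.array([np.sin(y),-np.cos(y)])
d=np.array([.4911,-.2394])-p[:2]; print('to grasp spot: tool x,y norm',d@tx/.08,d@ty/.08,'z',(p[2]-.0296)/.08,'turn',-( -164.8-s['tool_rot'][2])/180)
# bar as seen by the wrist camera: dark column centre per row, onto z of bar
w=get('wrist','w11'); g=cv2.cvtColor(w['image'],cv2.COLOR_BGR2GRAY).astype(int)
P=[]
for r in range(40,150,15):
    m=np.where(g[r,240:316]<62)[0]+240; P.append(onz(w,(np.median(m),r),p[2]+.0195))
P=np.array(P); k=np.polyfit(P[:,0],P[:,1],1); print('bar yaw',np.degrees(np.arctan(k[0])),'y offset at TCP',np.polyval(k,p[0])-p[1])
w0=load('w2'); g=cv2.cvtColor(w0['image'],cv2.COLOR_BGR2GRAY).astype(int); P=[]
for r in range(80,220,15):
    m=np.where(g[r,262:294]<62)[0]+262; P.append(onz(w0,(np.median(m),r),.048))
P=np.array(P); k=np.polyfit(P[:,0],P[:,1],1); print('rest bar yaw',np.degrees(np.arctan(k[0])),'y at .4911',np.polyval(k,.4911))
E
```

```text
[ 0.41264834 -0.23976141  0.14905763] [ 1.79947845e+02 -4.32337825e-04 -1.64883531e+02]
to grasp spot: tool x,y norm -0.9478912167463889 -0.25137347179160474 z 1.493220336795812 turn -0.00046406360922727824
bar yaw 12.040658786634783 y offset at TCP -0.00980131748657434
 ** On entry to DLASCL parameter number  4 had an illegal value
 ** On entry to DLASCL parameter number  4 had an illegal value
 ** On entry to DLASCL parameter number  4 had an illegal value
 ** On entry to DLASCL parameter number  4 had an illegal value
 ** On entry to DLASCL parameter number  5 had an illegal value
 ** On entry to DLASCL parameter number  4 had an illegal value
  return _methods._mean(a, axis=axis, dtype=dtype,
  ret = ret.dtype.type(ret / rcount)
Traceback (most recent call last):
numpy.linalg.LinAlgError: SVD did not converge in Linear Least Squares
```

Request:
{"fn": "send_rows", "kwargs": {"deltas": [[[-0.3,-0.08,0],0,0],[[-0.6,-0.16,0],0,0],[[-0.85,-0.22,0.2],0,0],[[-0.95,-0.25,0.4],0,0],[[-0.95,-0.25,0.6],0,0],[[-0.95,-0.25,0.6],0,0],[[-0.95,-0.25,0.6],0,0]]}}

```text
t: 19.18
tool_pos: [0.4908, -0.2375, 0.1012]
tool_rot: [179.9, -0.1, -164.7]
contact_force: [0.8, 0.0, -0.4]
opening: 0.0113
finger_force: 60.0
```

```bash
python3 - <<'E'
from h import *
s=manip.get_state(); print(s['tool_pos'],s['tool_rot'],s['contact_force'])
w=get('wrist','w12'); d=get('side','side12')
o=np.zeros((420,800,3),np.uint8); o[:420,:400]=w['image'][:,80:480]; o[:300,400:800]=cv2.resize(d['image'][185:245,260:340],None,fx=5,fy=5,interpolation=2)
cv2.imwrite('pics/m12.png',o)
E
```

```text
[ 0.49083727 -0.23749557  0.10116533] [ 1.79916497e+02 -5.70417446e-02 -1.64723133e+02] [ 0.8247615   0.01773611 -0.43906841]
```

View pics/m12.png

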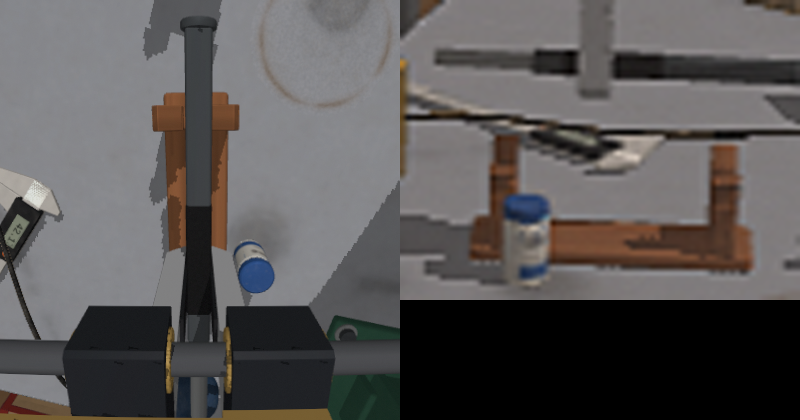

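Bar centred at column 198, rest uprights at 195.5: about 2 mm to correct along −y, then down into the notches (both seen free).

Request:
{"fn": "send_rows", "kwargs": {"deltas": [[[0,-0.024,0.05],0,0],[[0,-0.024,0.2],0,0],[[0,-0.024,0.35],0,0],[[0,-0.024,0.5],0,0],[[0,-0.024,0.62],0,0],[[0,-0.024,0.7],0,0],[[0,-0.024,0.76],0,0],[[0,-0.024,0.76],0,0]]}}

```text
t: 19.95
tool_pos: [0.4912, -0.2401, 0.0395]
tool_rot: [179.9, -0.1, -164.8]
contact_force: [-0.6, -0.6, -1.8]
opening: 0.0112
finger_force: 60.0
```

Request:
{"fn": "send_rows", "kwargs": {"deltas": [[[0,0,0.03],0,0],[[0,0,0.06],0,0],[[0,0,0.09],0,0],[[0,0,0.12],0,0],[[0,0,0.12],0,0],[[0,0,0.12],0,0]], "newtons": 30}}

```text
t: 20.45
tool_pos: [0.4915, -0.2404, 0.031]
tool_rot: [180.0, -0.0, -164.8]
contact_force: [-0.1, 0.0, -2.0]
opening: 0.0118
finger_force: 30.0
```

Request:
{"fn": "send_rows", "kwargs": {"deltas": [[[0,0,0.01],0,0],[[0,0,0.015],0,0],[[0,0,0.015],0,0],[[0,0,0.015],0,0.16],[[0,0,0.015],0,0.2],[[0,0,0.015],0,0.3],[[0,0,0.015],0,0.42],[[0,0,0.015],0,0.42],[[0,0,0.015],0,0.42],[[0,0,0.015],0,0.42]], "newtons": 5}}

```text
t: 21.28
tool_pos: [0.4915, -0.2404, 0.0298]
tool_rot: [180.0, -0.0, -164.8]
contact_force: [-0.0, 0.3, -0.1]
opening: 0.0396
finger_force: 0.0
```

Request:
{"fn": "send_rows", "kwargs": {"deltas": [[[0,0,-0.1],0,0.42],[[0,0,-0.3],0,0.42],[[0,0,-0.5],0,0.42],[[0,0,-0.75],0,0.42],[[0,0,-1],0,0.42]]}}

```text
t: 21.7
tool_pos: [0.4914, -0.2402, 0.1111]
tool_rot: [180.0, -0.0, -164.8]
contact_force: [0.1, -0.3, -0.3]
opening: 0.0395
finger_force: 0.0
```

Request:
{"fn": "send_rows", "kwargs": {"deltas": [[[0,0,-0.2],0,0.42],[[0.2,0,-0.4],0,0.42],[[0.4,0,-0.6],0,0.42],[[0.6,0,-0.8],0,0.42],[[0.6,0,-0.8],0,0.42],[[0.6,0,-0.8],0,0.42]]}}

```text
t: 22.2
tool_pos: [0.4452, -0.2536, 0.175]
tool_rot: [-179.9, 0.0, -164.9]
contact_force: [-0.0, -0.2, -0.1]
opening: 0.0393
finger_force: 0.0
```

```bash
python3 - <<'E'
from h import *
s=manip.get_state(); print(s['tool_pos'],s['opening'],s['contact_force'])
w=get('wrist','w13'); d=get('side','side13'); a=load('side0'); w0=load('w2')
# bar knob/axis in wrist view: dark pixels near the expected axis, onto z=.048
t=np.radians(15.5);u=np.array([np.cos(t),np.sin(t),0]);n=np.array([-np.sin(t),np.cos(t),0]);c=np.array([.483,-.2415,.048])
for nm,x in(('before',w0),('now',w)):
    g=cv2.cvtColor(x['image'],cv2.COLOR_BGR2GRAY).astype(np.float32)
    for al in(-.1,-.045,-.02,.01,.08):
        q=np.array([proj(x,c+al*u+k*n)[0] for k in np.arange(-.02,.0201,.001)],np.float32)
        v=cv2.remap(g,q[None,:,0],q[None,:,1],1)[0]; print(nm,al,v.astype(int).tolist())
# side-view differences around the rest and the table
x=d['image'][200:245,262:342].astype(int)-a['image'][200:245,262:342]; print('rest/bar diff px',(abs(x).max(2)>40).sum())
T=load('s9')['image'][150:210,185:250]; r=cv2.matchTemplate(d['image'][130:230,175:262],T,5); print('table',cv2.minMaxLoc(r)[1:4:2])
E
```

```text
[ 0.4452372  -0.25363163  0.17499929] 0.039314915728248225 [-0.03153254 -0.21532398 -0.14843566]
before -0.1 [133, 133, 133, 133, 134, 134, 135, 134, 133, 132, 132, 133, 133, 129, 76, 63, 63, 62, 62, 63, 63, 64, 63, 63, 63, 61, 88, 134, 134, 134, 134, 134, 134, 134, 135, 134, 134, 134, 134, 134, 133]
before -0.045 [61, 61, 61, 62, 62, 63, 62, 61, 59, 58, 55, 53, 52, 52, 51, 56, 61, 62, 62, 63, 62, 63, 63, 63, 63, 61, 54, 53, 59, 58, 58, 58, 58, 57, 56, 57, 60, 73, 89, 90, 90]
before -0.02 [86, 91, 92, 94, 95, 95, 94, 84, 60, 57, 55, 53, 53, 54, 43, 24, 23, 22, 22, 22, 22, 22, 22, 22, 22, 21, 24, 39, 59, 59, 57, 56, 61, 74, 81, 92, 92, 92, 91, 90, 89]
before 0.01 [87, 93, 97, 95, 94, 93, 88, 74, 62, 57, 55, 52, 53, 55, 48, 23, 22, 20, 21, 22, 23, 23, 22, 21, 22, 21, 23, 46, 77, 86, 84, 83, 83, 84, 87, 90, 93, 91, 90, 90, 89]
before 0.08 [86, 85, 85, 86, 86, 86, 86, 86, 86, 86, 86, 86, 87, 86, 86, 85, 83, 84, 106, 119, 123, 122, 120, 116, 110, 99, 86, 79, 86, 86, 85, 85, 85, 86, 86, 92, 113, 132, 133, 133, 133]
now -0.1 [131, 131, 131, 131, 132, 132, 132, 132, 131, 131, 131, 132, 131, 
[... 193 characters left out ...]
1, 59, 60, 61, 61, 62, 61, 61, 61, 61, 61, 57, 51, 55, 57, 57, 57, 57, 57, 56, 56, 55, 57, 70, 78, 83, 89, 87]
now -0.02 [87, 90, 90, 92, 92, 90, 72, 60, 58, 55, 53, 52, 47, 20, 23, 21, 23, 22, 22, 22, 21, 21, 22, 22, 27, 49, 78, 87, 86, 86, 84, 84, 85, 84, 88, 90, 90, 90, 89, 89, 87]
now 0.01 [85, 93, 96, 94, 91, 85, 78, 60, 59, 56, 53, 50, 40, 22, 20, 21, 20, 20, 21, 21, 20, 20, 21, 21, 25, 46, 76, 86, 85, 83, 81, 81, 81, 82, 85, 90, 91, 90, 89, 89, 87]
now 0.08 [85, 85, 85, 85, 85, 85, 85, 85, 85, 86, 86, 86, 85, 83, 77, 80, 86, 97, 98, 98, 107, 107, 97, 84, 80, 84, 85, 85, 85, 85, 84, 84, 84, 86, 104, 129, 129, 129, 129, 130, 129]
rest/bar diff px 207
table (0.6969555616378784, (10, 20))
```

```bash
python3 -c "
from station import manip
print(manip.job_done())"
```

```text
the job is handed in; nothing more can be done
None
```

The job is handed in at about 22 s: the table sank right down with the bone upright on it, and the bar is back in both notches about 1 mm from where it started. The hand touches nothing; the judge returned no verdict.

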